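Back off the yellow ratchet hold-down

TASK

The bao plank is clamped by two ratchet cam hold-downs: free the one with the yellow handle and leave the blue one locked. Lift the yellow pawl well clear of its ratchet wheel, without forcing the wheel against it, and leave it up; then swing the yellow crank backward (counter-clockwise seen from above) all the way to its stop, so that the cam backs off the plank.

Things in the scene. Friction and masses are not known exactly. Their poses are not given: they have to be found in the camera images.
- yellow_holddown: Ratchet cam hold-down with yellow crank, bolted down; its blue twin is 300-360 mm off along the plank. Origin: cart top, on the wheel's upright axle; +x to the plank (face 55 mm away, top 45 mm high), +y along it. Steel wheel radius 56 mm, top 32 mm high, hub to 42 mm. The pawl lies along x, top 41 mm high, hinged about y at (-85, 51) mm, height 40 mm, between cheeks 50 mm high.
- yellow_knob (a point): Middle of the round yellow knob on the pawl: 20 mm diameter, 41 to 81 mm high, upright while the pawl is down. This point is 61 mm high and stands at (-20, 51) mm in the hold-down's frame at pawl angle 0, that is 65 mm ahead of the hinge and 21 mm above it; it turns with the pawl.
- yellow_handle (a point): Middle of the upright round yellow handle at the end of the crank bar (bar 16 mm wide, top 40 mm high): 22 mm diameter, 40 to 95 mm high, this point at 68 mm, 80 mm from the axle, in direction 200 degrees + wheel angle counted counter-clockwise from the hold-down's +x.
- yellow_pawl (a joint): Angle of the yellow pawl, rad: 0 = down, nose between the teeth, wheel locked; grows as the knob is lifted (knob and nose swing up and back over the hinge); nose clears the teeth at about 0.2, upper stop at 0.7. Stiff pivot: about 3 N at the knob moves it, and it stays where it is left.
- yellow_wheel (a joint): Angle of the yellow wheel with cam and crank, rad: near 0 (-0.04 to 0.04) at the start, clamped; grows counter-clockwise seen from above, which is backward (releasing); stop at 1.4. With the pawl down it turns only about 0.08 before a tooth meets the pawl. About 3 N at the handle turns it; it stays where it is left.
- blue_pawl (a joint): Angle of the pawl of the blue hold-down, rad, 0 = down and locked. To be left alone.
There are look-alikes about, which are no part of the job. What is shaped like the part that bears blue_pawl but orange or pink is not meant.

How it is judged (in metres and radians):
On the way, in this order (a step that is already met when the one before it is completed fails the run):
1. the yellow pawl is lifted clear of the wheel (value of joint yellow_pawl above 0.25 rad and value of joint yellow_wheel below 0.25 rad), for 0.2 s.
2. the yellow wheel is turned back to its stop with the pawl up (value of joint yellow_wheel above 1.15 rad and value of joint yellow_pawl above 0.22 rad), for 0.2 s.
At the end, for the whole second after the job is handed in: The yellow wheel stands turned back to its stop (1.4 rad; beyond 1.15 counts) and at rest, the yellow pawl is left lifted clear (above 0.22 rad), and the blue pawl is still down (below 0.12 rad) (all of step 2 and value of joint blue_pawl below 0.12 rad and velocity of joint yellow_wheel between -0.1 and 0.1 rad/s); the robot touches nothing.
It fails at once if the wheel is forced backward with the pawl still down (value of joint yellow_wheel above 0.3 rad and value of joint yellow_pawl below 0.15 rad).
It fails at once if the blue pawl is lifted (value of joint blue_pawl above 0.12 rad).
It also fails if it takes over 46 s, if anything falls off the work surface, if the arm or the gripper's body presses on something with over 40 N, if the wrist force passes 120 N, or if a joint passes its speed limit or range.

ROBOT

A 7-joint arm with a two-finger parallel gripper is mounted at the origin on the work surface. World frame = base frame: x ahead of the robot, y to its left, z up, the work surface at z = 0. Lengths are in mm, angles in rad, forces in N, time in s.
With the tool pointing down it reaches from about 400 to 900 mm from the base axis. Payload 5.6 kg.
Tool frame: the origin (TCP) lies midway between the tips of the shut fingers; the grasp point (between the pads) lies 19 mm behind it; x points along the fingers, y is the direction in which the jaws open and shut, and the axes are right-handed (so a half turn about x gives the same grasp; the last joint's range is limited). The gripper opens to 92 mm and grips with 3 to 60 N. Pads are 20 mm wide; open, the fingers measure 128 mm over their backs; the gripper's body (75 mm by 189 mm) begins 69 mm behind the grasp point.
Start: joints at [1.12, 0.468, -0.012, 1.603, 0.006, 1.071, -0.056], TCP at [257.745, -596.722, 214.592] pointing down, gripper open.
Joint ranges: [-2.53, 2.53], [-0.31, 2.02], [-1.57, 1.55], [0.28, 2.44], [-1.29, 4.43], [0.15, 1.84], [-2.92, 2.92]. Speed limits (rad/s): [2.57, 2.57, 3.14, 3.14, 3.14, 3.14, 3.14].

INTERFACE

Orientations are given as a rotation vector (axis times angle).
In Python, from cell import robot, grip, kin, viewer gives the robot as it stands. Calls block until the motion is done:
- robot.movep(position, orientation): joint-space move of the TCP to a pose.
- robot.servo_line(position, feed=150, rotation=None): straight line of the TCP; rotation=None keeps the orientation; feed is the mean speed in mm/s.
- robot.goto_joints(angles): joint-space move.
- grip(opening, newtons=None): opening from 0.0 (shut) to 1.0 (fully open); newtons is the grip in N (None keeps the last); returns when the fingers have stopped.
- robot.hold(seconds).
- kin.ik(position, orientation): joint angles nearest the present ones, or None.
- robot.observe(): the state.
- viewer.read_camera(name): name is "side" or "top" or "wrist"; returns the picture (384x512x3 uint8, red, green, blue); there is no depth.
- viewer.camera_info(name): a dict with "camera_matrix" (3x3 intrinsics, pixels), "k1" (the pictures are not rectified: a ray, as slopes to the right and down, at radius r is drawn at 1 + k1 r^2 times it, then the intrinsics apply), "R" (3x3) and "t" (3): a world point X has camera coordinates R X + t. Camera axes: x right, y down, z forward; pixel columns grow to the right and rows downward; lengths in mm; the calibration is good to about 2 mm. A picture is of the moment at which its call begins: read the wrist's pose just before it. camera_info takes no time and is no camera call; for the wrist camera it gives the pose at the moment of the call.
A pose or a line that the arm cannot do raises robot.IKError and nothing moves.
- robot.job_done(): hands the job in, once; it reports no verdict.
Trained networks look in the newest picture that a camera, given by its name, has taken for a name from the list of things; names that differ only in an ending like _2 or _b are one class to them, and where a whole thing is asked for, a point or a joint stands for the part that bears it (a point fixed in the world has none). Each returns a list of dicts, best first, with "confidence" (0 to 1); they miss things now and then, are a little off and sometimes report something else, mostly with a low value. They report only what shows in the picture. A call takes as long as a camera call. They do not tell look-alikes from the thing itself.
- viewer.silhouettes(name, camera): "mask" (384x512 bool, what is visible of it).
- viewer.pinpoint(name, camera): "at" ([x, y, z] in mm, in the coordinates of the camera as it stood for that picture, good to about 4 mm: a listed point, or the origin of a listed thing).
The state is a dict: "t": time; "joints": joint angles; "joint_velocities": joint speeds; "joint_torque": joint torques, N m; "tcp_pos": TCP position; "tcp_rot": TCP orientation; "contact_force": force on the tool from outside, world axes, zero at the start; "wrist_torque": the same for the moment, N m; "grip_width": opening from 0.0 (shut) to 1.0 (fully open).
Only numpy, scipy, OpenCV 4.12 (cv2) and the standard library are available. Lean on these libraries where they do the work, as an engineer would, in place of code of your own. Each camera call takes 0.05 s, during which the arm holds its last target. There are 200 camera calls.

## Working session

There is one attempt and no reset: what is moved stays moved. The work goes in short steps, each a Python script; the robot and the scene stay as the last script left them, time stands still between calls to the robot, and variables do not carry over. Pictures are saved under pics/ and viewed, about 8 in all and at most 12, crops included, and the job is handed in when it is done.

```bash
mkdir -p pics; cat > h.py <<'E'
import numpy as np, cv2
from cell import robot, grip, kin, viewer
def w(cam,at):
    i=viewer.camera_info(cam); return np.array(i["R"]).T@(np.array(at)-np.array(i["t"]))
def px(cam,X,i=None):
    i=i or viewer.camera_info(cam); c=np.array(i["R"])@np.array(X,float)+np.array(i["t"]); s=c[:2]/c[2]; s=s*(1+i["k1"]*(s@s)); K=np.array(i["camera_matrix"]); return K[:2,:2]@s+K[:2,2]
def save(cam,fn,crop=None,scale=1):
    im=viewer.read_camera(cam)
    if crop: im=im[crop[1]:crop[3],crop[0]:crop[2]]
    im=cv2.resize(im,None,fx=scale,fy=scale,interpolation=cv2.INTER_CUBIC); cv2.imwrite(fn,im[:,:,::-1]); return im
E
python3 - <<'E'
from h import *
ims=[]
for c in("top","side"):
    save(c,f"pics/{c}0.png",None,1.5)
    for n in("yellow_holddown","yellow_knob","yellow_handle","blue_pawl"):
        for d in viewer.pinpoint(n,c): 
            X=w(c,d["at"]); print(c,n,round(d["confidence"],2),X.round(0),px(c,X).round(0))
o=robot.observe();print(o["t"],o["tcp_rot"],o["contact_force"])
E
```

```text
top yellow_holddown 0.79 [ 580. -175.    1.] [320. 151.]
top yellow_knob 0.76 [ 560. -128.   63.] [305. 155.]
top yellow_handle 0.86 [ 507. -202.   69.] [335. 176.]Traceback (most recent call last):
  File "<stdin>", line 6, in <module>
ValueError: it knows: yellow_handle, yellow_holddown, yellow_knob
```

```bash
python3 - <<'E'
from h import *
for c in("top","side"):
    save(c,f"pics/{c}0.png",None,1.5)
    for n in("yellow_holddown","yellow_knob","yellow_handle"):
        for d in viewer.pinpoint(n,c): 
            X=w(c,d["at"]); print(c,n,round(d["confidence"],2),X.round(0),px(c,X).round(0))
o=robot.observe();print(o["t"],o["tcp_rot"],o["contact_force"])
E
```

```text
top yellow_holddown 0.78 [ 579. -175.    1.] [320. 151.]
top yellow_knob 0.57 [ 562. -123.   62.] [303. 154.]
top yellow_handle 0.8 [ 509. -201.   68.] [334. 175.]
side yellow_holddown 0.77 [ 578. -173.    0.] [234. 167.]
side yellow_knob 0.44 [ 558. -123.   59.] [233. 165.]
side yellow_handle 0.87 [ 505. -203.   71.] [259. 149.]
0.6 [ 1.997008    0.41275481 -1.9970246 ] [ 0.24786729 -0.46139688  0.42723205]
```

View pics/top0.png

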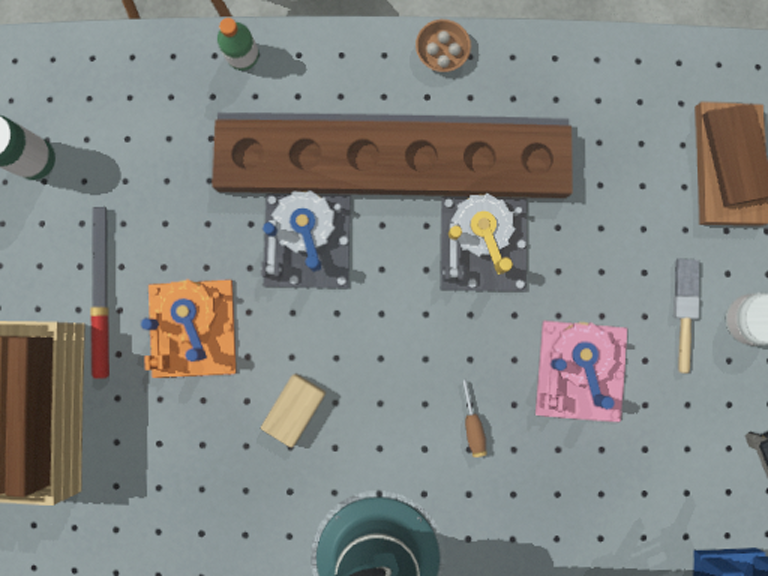

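View pics/side0.png

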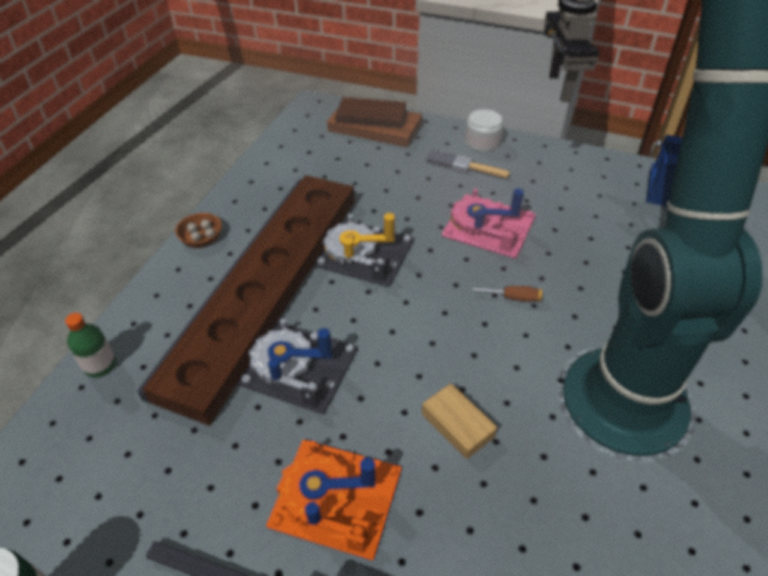

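The yellow hold-down is the only yellow one, at top-camera pixel (320,151), with its knob at (304,155) and handle at (335,176). It could be confused with:
- the blue twin at (202,150), on the plank
- the orange copy at (125,205)
- the pink copy at (390,240)

I choose (320,151) and will check it close up with the wrist camera.

```bash
cat >> h.py <<'E'
from scipy.spatial.transform import Rotation as Ro
def ori(yaw,tilt=0,s=1):
    "tool down, jaws along world y rotated by yaw; tilt = rotation of the pawl (knob up/back, about -y)"
    M=np.array([[0,0,s],[0,s,0],[-1,0,0]],float)
    return (Ro.from_euler('z',yaw)*Ro.from_euler('y',-tilt)*Ro.from_matrix(M)).as_rotvec()
E
python3 - <<'E'
from h import *
P=[540,-150,300]
for s in(1,-1):
    q=kin.ik(P,ori(0,0,s)); print(s,None if q is None else np.round(q,2))
S=min((1,-1),key=lambda s:abs(kin.ik(P,ori(0,0,s))[6]) if kin.ik(P,ori(0,0,s)) is not None else 9); print(S)
robot.movep(P,ori(0,0,S))
save("wrist","pics/w0.png",None,1.5)
for n in("yellow_holddown","yellow_knob","yellow_handle"):
    for d in viewer.pinpoint(n,"wrist"):
        X=w("wrist",d["at"]); print(n,round(d["confidence"],2),X.round(1),px("wrist",X).round(0))
print(robot.observe()["t"])
E
```

```text
1 [ 0.79  0.33 -0.72  1.69  0.23  1.21  1.58]
-1 [ 0.4   0.25 -0.23  1.71  0.06  1.18 -1.42]
-1
yellow_holddown 0.9 [ 577.9 -172.3   -0.8] [273. 135.]
yellow_knob 0.63 [ 564.7 -121.1   59.7] [241. 148.]
yellow_handle 0.81 [ 504.1 -202.9   63.8] [294. 187.]
2.7333
```

View pics/w0.png

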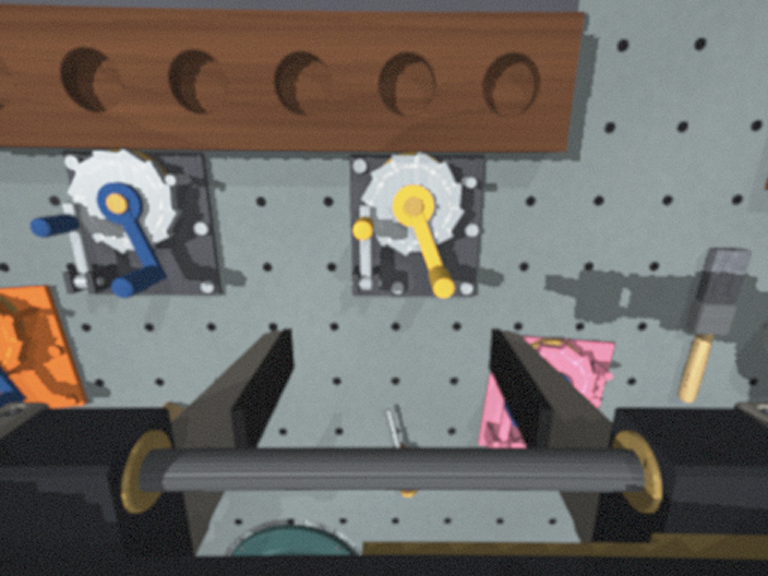

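The close view confirms the target: yellow knob at (362,229), yellow handle at (443,288) and crank (414,205), on a grey base against the plank. Next I refine the position from the blobs, then grasp and lift the pawl.

```bash
cat >> h.py <<'E'
def ray(cam,uv,z):
    i=viewer.camera_info(cam);K=np.array(i["camera_matrix"]);s0=np.linalg.solve(K,[*uv,1])[:2];s=s0.copy()
    for _ in range(20): s=s0/(1+i["k1"]*(s@s))
    R=np.array(i["R"]);d=R.T@[*s,1];C=-R.T@np.array(i["t"]);return C+d*(z-C[2])/d[2]
def lift(K,a,dz):
    "TCP pose for gripping the knob at pawl angle a; dz = TCP height above hinge at angle 0"
    c,s=np.cos(a),np.sin(a); return np.array([K[0]-65+65*c-dz*s,K[1],40+65*s+dz*c]),ori(0,a,-1)
E
python3 - <<'E'
from h import *
est=[]
for c,r in(("wrist",12),("top",9)):
    im=viewer.read_camera(c); h=cv2.cvtColor(im,cv2.COLOR_RGB2HSV); m=cv2.inRange(h,(18,120,90),(34,255,255))
    n,l,st,ce=cv2.connectedComponentsWithStats(m)
    for X in([560,-123,68],):
        p=px(c,X); k=min(range(1,n),key=lambda k:np.hypot(*(ce[k]-p))+(st[k][4]<15)*99)
        print(c,p.round(1),ce[k].round(1),st[k],ray(c,ce[k],68).round(1)); est.append(ray(c,ce[k],68))
K=np.mean(est,0); print(K)
for a in(0,.25,.5,.55): 
    q=kin.ik(*lift(K,a,9)); print(a,None if q is None else np.round(q,2))
if np.hypot(K[0]-560,K[1]+123)<7:
    grip(0.5); p,o=lift(K,0,9)
    robot.movep(p+[0,0,80],o); robot.servo_line(p,feed=80)
    np.save("K.npy",K); save("wrist","pics/w1.png",None,1.2)
s=robot.observe(); print(s["t"],s["tcp_pos"],s["contact_force"])
E
```

```text
wrist [242.7 152.1] [241.9 152.2] [235 145  14  15 158] [ 559.8 -121.9   68. ]
top [302.9 154.5] [302.5 156.5] [299 155   8   4  22] [ 555.1 -121.9   68. ]
[ 557.48557133 -121.89972547   68.        ]
0 [ 0.31  0.57 -0.2   1.9   0.17  0.69 -1.56]
0.25 [ 0.35  0.45 -0.2   2.1   0.13  0.35 -1.5 ]
0.5 [ 0.97  0.56 -0.88  2.25  1.6   0.29 -2.81]
0.55 [ 1.27  0.92 -1.32  2.28  1.79  0.7  -2.8 ]
5.575 [ 557.98748001 -122.00782884   49.59990648] [-0.2991723   0.16298353  0.34212936]
```

View pics/w1.png

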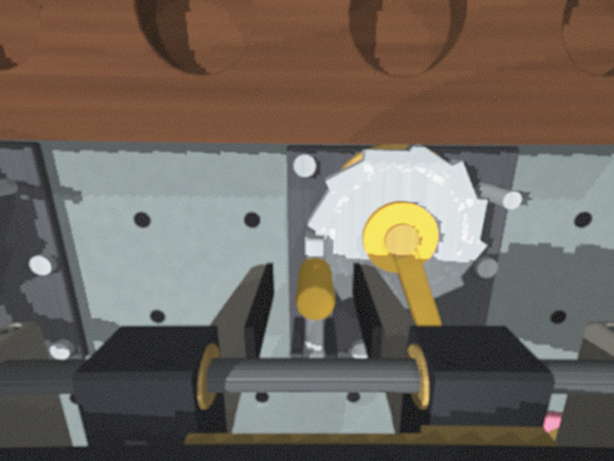

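The knob (315,288) sits centred between the open fingers. A tool tilt of 0.5 rad nears the joint limits, so I'll follow the arc with only partial tilt and let the round knob turn in the pads.

```bash
cat >> h.py <<'E'
def lift2(K,a,f=.4,dz=9):
    c,s=np.cos(a),np.sin(a); t=f*a
    g=np.array([K[0]-65+65*c-(dz+19)*s,K[1],40+65*s+(dz+19)*c]); d=np.array([np.sin(t),0,-np.cos(t)])
    return g+19*d,ori(0,t,-1)
E
python3 - <<'E'
from h import *
K=np.load("K.npy")
print([np.round(kin.ik(*lift2(K,a)),2) for a in(.25,.5)])
grip(0.0,15); s=robot.observe(); print("w",s["grip_width"]*92,s["contact_force"].round(1) if hasattr(s["contact_force"],"round") else s["contact_force"])
for a in np.arange(.1,.51,.1):
    p,o=lift2(K,a); robot.servo_line(p,feed=50,rotation=o); s=robot.observe(); print(round(a,2),np.round(s["contact_force"],1),np.round(s["grip_width"]*92,1),s["t"])
save("side","pics/s1.png",(190,110,320,230),5)
E
```

```text
[array([ 0.34,  0.5 , -0.22,  1.99,  0.16,  0.57, -1.55]), array([ 0.38,  0.43, -0.24,  2.08,  0.15,  0.44, -1.53])]
w 19.372825094809986 [ 0.2 -3.7  0.8]
0.1 [ 1.  -4.9 -1.4] 19.5 6.3667
0.2 [-0.2 -5.8 -2.7] 19.9 6.65
0.3 [ 0.6 -5.4 -1. ] 19.4 6.9333
0.4 [ 0.5 -4.7 -2.2] 19.5 7.2167
0.5 [ 0.8 -4.8 -1.8] 19.4 7.5
```

View pics/s1.png

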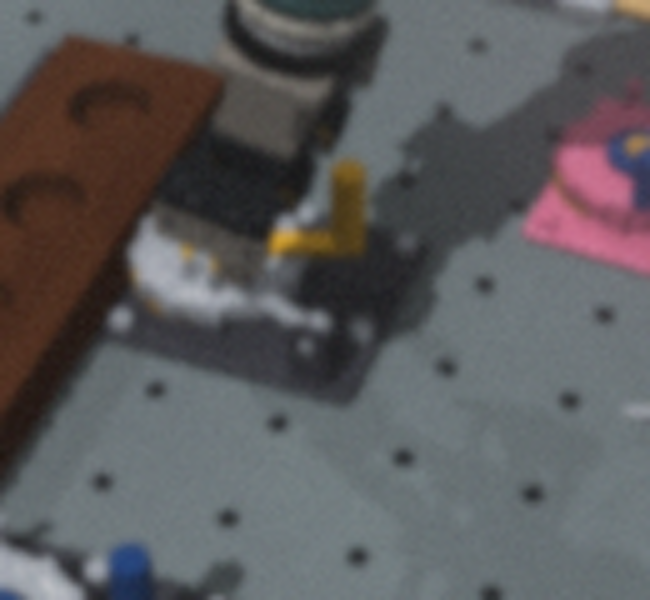

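The side view shows the fingers still holding the knob (around (215,260)), but the pawl is mostly hidden. I'll release, back off and check with a picture.

```bash
python3 - <<'E'
from h import *
K=np.load("K.npy"); p,o=lift2(K,.5)
grip(0.5); t=.2
robot.servo_line(p+90*np.array([-np.sin(t),0,np.cos(t)]),feed=150)
robot.movep([500,-180,280],ori(0,0,-1))
save("wrist","pics/w2.png",(200,60,360,220),4)
for c in("wrist","side"):
  if c=="side": viewer.read_camera(c)
  for n in("yellow_holddown","yellow_knob","yellow_handle"):
    for d in viewer.pinpoint(n,c):
        X=w(c,d["at"]); print(c,n,round(d["confidence"],2),X.round(1),px(c,X).round(0))
print("expected knob at .5",K[:2]+[-65+65*np.cos(.5)-21*np.sin(.5),0],40+65*np.sin(.5)+21*np.cos(.5))
print(robot.observe()["t"])
E
```

```text
wrist yellow_holddown 0.82 [ 575.3 -170.7   -1.8] [256. 112.]
wrist yellow_knob 0.62 [ 545.5 -119.4   86. ] [217. 137.]
wrist yellow_handle 0.93 [ 501.6 -201.7   68.2] [277. 166.]
side yellow_holddown 0.95 [ 576.7 -176.5   -1.5] [235. 167.]
side yellow_knob 0.45 [ 539.1 -123.2   89. ] [238. 159.]
side yellow_handle 0.85 [ 501.6 -197.6   69. ] [260. 151.]
expected knob at .5 [ 539.46050154 -121.89972547] 89.59189380897102
9.8417
```

View pics/w2.png

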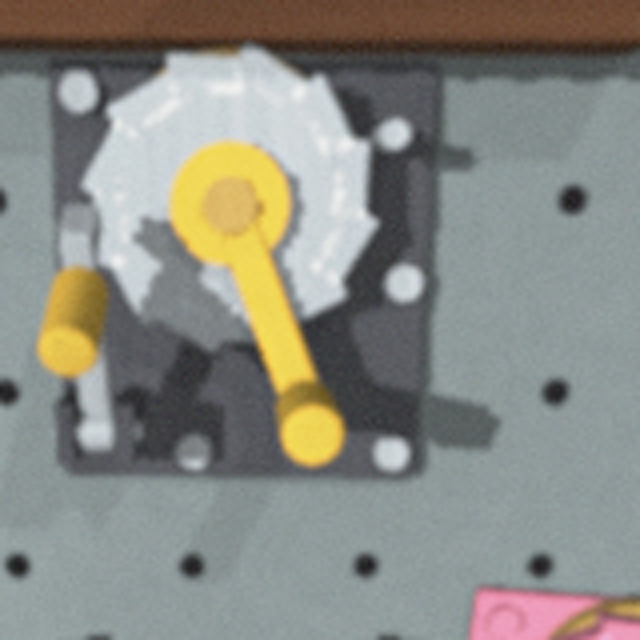

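The pawl is up: the knob at (75,320) leans back and the nose is off the wheel, with the knob height of 86–89 matching about 0.5 rad. Handle is at (503,-200), about 200° from the axle. Next is the crank.

```bash
cat >> h.py <<'E'
O=np.array([577,-173.5])
def crank(th,s,z=54,r=79.5):
    f=np.radians(200)+th; return np.array([O[0]+r*np.cos(f),O[1]+r*np.sin(f),z]),ori(f-np.pi,0,s)
E
python3 - <<'E'
from h import *
ok={}
for s in(1,-1):
    Q=[kin.ik(*crank(t,s)) for t in(0,.7,1.4)]; ok[s]=Q
    print(s,[None if q is None else np.round(q,2) for q in Q])
good=[s for s in ok if all(q is not None for q in ok[s])]
S=min(good,key=lambda s:np.abs(ok[s][2]-ok[s][0]).max()+np.abs(ok[s][0]-robot.observe()["joints"]).max()); print("S",S)
p,o=crank(0,S); robot.movep(p+[0,0,110],o); robot.servo_line(p,feed=120)
grip(0.0,10); x=robot.observe(); print("w",x["grip_width"]*92,np.round(x["contact_force"],1),x["t"])
if 18<x["grip_width"]*92<25:
  for t in np.arange(.1,1.41,.1):
    p,o=crank(min(t,1.38),S); robot.servo_line(p,feed=50,rotation=o); x=robot.observe(); F=np.array(x["contact_force"])
    print(round(t,2),F.round(1),round(x["grip_width"]*92,1),round(x["t"],2))
    if np.linalg.norm(F)>30: print("stop");break
E
```

```text
1 [array([ 1.21,  1.07, -1.33,  1.93,  1.15,  1.2 ,  1.35]), array([-0.04,  0.62,  0.54,  1.89, -0.45,  0.75, -2.91]), array([ 0.37,  0.64, -0.03,  1.73,  0.02,  0.77, -2.63])]
-1 [array([ 0.53,  0.53, -0.26,  1.97,  0.21,  0.67, -1.09]), array([ 0.63,  0.61, -0.34,  1.84,  0.29,  0.74, -0.39]), array([ 0.68,  0.7 , -0.46,  1.7 ,  0.4 ,  0.83,  0.22])]
S -1
w 21.47901166215577 [-0.8 -2.   4. ] 11.9333
0.1 [-1.1 -1.   5.7] 21.7 12.24
0.2 [-0.4 -0.4  4. ] 21.8 12.55
0.3 [-0.9 -1.5  5.1] 21.5 12.86
0.4 [-0.7  0.1  3.7] 21.8 13.17
0.5 [-1.  -0.9  5.3] 21.7 13.47
0.6 [-0.8 -0.3  5.5] 21.7 13.78
0.7 [-0.4 -1.9  4.5] 21.7 14.09
0.8 [-0.1 -2.2  4.8] 21.8 14.4
0.9 [-0.9 -2.2  4.4] 21.7 14.71
1.0 [-0.1 -2.9  4.5] 21.7 15.02
1.1 [-0.4 -3.5  2.7] 21.7 15.32
1.2 [-0.2 -3.8  3.8] 22.0 15.63
1.3 [ 1.2 -4.3  2.1] 21.6 15.94
1.4 [ 0.4 -5.7  1.7] 21.6 16.22
```

```bash
python3 - <<'E'
from h import *
grip(0.45); robot.hold(.2); p=np.array(robot.observe()["tcp_pos"]); robot.servo_line(p+[0,0,130],feed=150)
robot.movep([500,-190,300],ori(0,0,-1)); robot.hold(.3)
save("wrist","pics/w3.png",(100,40,400,240),2.5)
for c in("wrist","side","top"):
  if c!="wrist": viewer.read_camera(c)
  for n in("yellow_knob","yellow_handle"):
    for d in viewer.pinpoint(n,c):
        X=w(c,d["at"]); a=np.degrees(np.arctan2(X[1]-O[1],X[0]-O[0]))%360
        print(c,n,round(d["confidence"],2),X.round(1),"wheel",round(np.radians(a-200),2) if "handle" in n else "")
print(robot.observe()["t"],robot.observe()["contact_force"])
E
```

```text
wrist yellow_knob 0.88 [ 545.6 -119.7   83. ] wheel 
wrist yellow_handle 0.56 [ 587.6 -254.7   64.8] wheel 1.35
side yellow_knob 0.61 [ 539.  -124.5   85.8] wheel 
side yellow_handle 0.61 [ 587.8 -253.7   69.5] wheel 1.36
top yellow_knob 0.68 [ 542.3 -126.8   87.7] wheel 
20.05 [-0.7494937  -0.3455005   0.41726479]
```

View pics/w3.png

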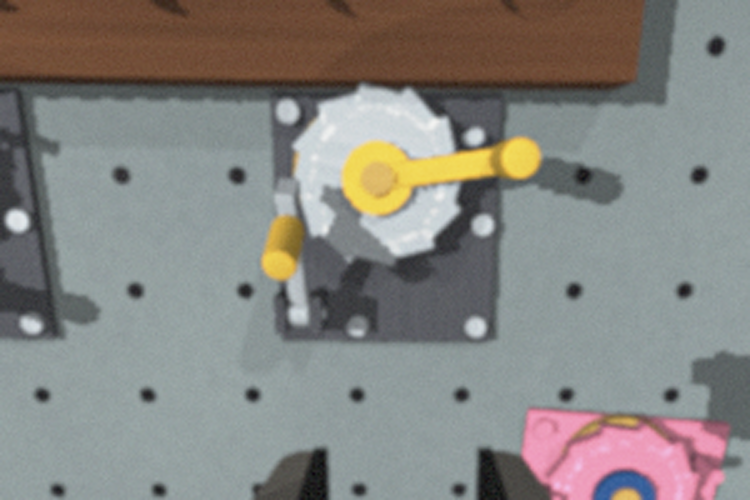

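The crank now points along the plank, with the handle at (518,158) and the wheel at about 1.36 rad. The knob at (282,250) still leans back, so the pawl is still up. The gripper is clear of everything.

```bash
python3 -c "
from h import *
robot.job_done(); print(robot.observe()['t'])"
```

```text
the job is handed in; nothing more can be done
the job is handed in; nothing more can be done
```

The yellow hold-down is freed and the job is handed in; the last reading before that was at 20 s of the 46 s allowed. I lifted the yellow pawl by its knob to about 0.5 rad and let go, then swung the yellow crank counter-clockwise by its handle.

- **Wheel:** the last pictures put it at 1.35–1.36 rad in the wrist and side views. That is past the 1.15 that counts, but I drove it to about 1.38 and did not press it against the 1.4 stop. The top camera did not find the handle.
- **Pawl:** it is still up, with the knob 83–88 mm high against about 90 expected at 0.5 rad. That makes it roughly 0.4–0.5 rad, well above the 0.22 limit.
- **Forces:** the force readings I took while gripping and moving the pawl and crank were all below about 8 N. The robot was touching nothing before hand-in.
- **Blue pawl:** I never went near it, but I did not measure its angle. The networks do not know that name.

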